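# Tip the fuse holder onto its base and push it up to the test stop

### The job

The black fuse holder has been left standing on its end. Push it over so that it lies on its flat base with the brass bolts facing up, then push it along the shelf until its end sits flush against the steel stop bar across its whole width. Only push it, never pick it up, and leave the fuse, the grey carrier and the hanging fixture where they are.

Things in the scene. Friction and masses are not known exactly. Their poses are not given: they have to be found in the camera images.
- holder: Black bakelite fuse holder, loose, 0.25 to 0.5 kg, 130 x 56 x 38 mm, starts standing on one end, its flat base roughly towards the stop (within 0.2 rad). Origin: centre of that end. z: along its length (up at the start); y: across its 56 mm width; x: through its thickness, the flat base at x = +19 mm, brass bolts on the -x side. Lying on its base, +x points down and z to the stop.
- holder_foot (a point): Middle of the edge between the base and the end the holder starts standing on; in the holder's axes at x = +19, y = 0, z = 0 mm. Once the holder lies on its base this is at shelf height under the end far from the stop; that end face is flat, 56 mm wide and 38 mm high. Pushed there askew, the holder may jam with one corner on the stop; moving this end sideways squares it.
- holder_head (a point): Middle of the base's edge at the other end (upper at the start, to meet the stop): x = +19, y = 0, z = 130 mm. On the -x side two flat end blocks (the last 26 mm at each end, full width) reach x = -19 mm, all between is lower. Pushed towards +x on the upper block, the holder pivots on its base edge, falls over after about 25 mm of push there, and lies 25 mm or more short of the stop.
- head_left (a point): Corner of the same edge as holder_head, at x = +19, y = +28, z = 130 mm in the holder's axes.
- head_right (a point): Corner of the same edge as holder_head, at x = +19, y = -28, z = 130 mm in the holder's axes.
- stop: Steel stop bar fixed to the shelf, 160 mm long (along its y), 20 mm thick, 30 mm high. Origin: middle of the lower edge of its working face, which looks along its -x (towards the holder, roughly towards the robot); the bar lies at x = 0 to 20 mm, with two short brass pins on top (to 42 mm high) and a flat screwed flange behind.
- carrier: Grey plastic fuse carrier, loose, 70 x 34 mm, 34 mm high, origin at the centre of its underside; stands to one side of the holder, to be left alone.
- fuse: White ceramic block fuse with steel blades at both ends, loose, 88 x 36 mm over all, 36 mm high, origin at the centre of its underside; stands to the other side of the holder, to be left alone.
- wallhook: Small tiled wall fixed to the shelf far to the robot's right, 240 mm along x, 20 mm thick, 246 mm high, origin at the centre of its foot; a steel hook stands out 64 mm from its middle towards +y, 200 mm up.
- fixture_low (a point): Middle of the lower edge of the aluminium test fixture that hangs free to swing on the wall hook: a plate 70 mm wide, 6 mm thick, about 130 mm tall, its lower edge 87 mm above the shelf; to be left alone.
Not all that is in view belongs to the job. Several things have the shape of the holder; the one meant has the colours described above.

How it is judged:
At the end, for the whole second after the job is handed in: The holder lies on its flat base on the shelf (both ends of the base edge within 6 mm of the surface), both corners of its head end are within 4 mm of the stop bar's face and within the bar's 160 mm length, and it is at rest (height (world z) of each of holder_foot, holder_head below 0.006 m and x of head_left in the frame of stop between -0.004 and 0.006 m and y of head_left in the frame of stop between -0.08 and 0.08 m and x of head_right in the frame of stop between -0.004 and 0.006 m and y of head_right in the frame of stop between -0.08 and 0.08 m and linear speed of holder below 0.01 m/s); the robot touches nothing.
It fails at once if the holder is lifted clear of the shelf, or falls on its side or its terminals (both ends of its base plane more than 15 mm up) (height (world z) of each of holder_foot, holder_head above 0.015 m).
It fails at once if the grey carrier is moved more than 20 mm (distance of carrier from where it was at the start of the episode above 0.02 m).
It fails at once if the ceramic fuse is moved more than 20 mm (distance of fuse from where it was at the start of the episode above 0.02 m).
It fails at once if the hanging fixture is swung more than 30 mm (distance of fixture_low from where it was at the start of the episode above 0.03 m).
It also fails if it takes over 42 s, if anything falls off the work surface, if the arm or the gripper's body presses on something with over 40 N, if the wrist force passes 120 N, or if a joint passes its speed limit or range.

### The arm

A 7-joint arm with a two-finger parallel gripper is mounted at the origin on the work surface. World frame = base frame: x ahead of the robot, y to its left, z up, the work surface at z = 0. Lengths are in m, angles in rad, forces in N, time in s.
With the tool pointing down it reaches from about 0.4 to 0.925 m from the base axis. Payload 4.1 kg.
Tool frame: the origin (TCP) lies at the very end of the fingers, on their centre line; the grasp point (between the pads) lies 19 mm behind it (ctrl.grip_point_offset is the distance from the TCP to the grasp point, in m); z points along the fingers, y is the line along which they close (so a half turn about z gives the same grasp; the last joint's range is limited). The gripper opens to 85 mm and grips with 20 to 120 N. Pads are 22 mm wide; open, the fingers measure 114 mm over their backs; the gripper's body (76 mm by 85 mm) begins 54 mm behind the grasp point. The pads swing forward as they close: fully open they stand 13 mm farther back than shut.
Start: joints at [-1.285, 0.398, 0.045, 1.537, -0.019, 1.207, -0.051], TCP at [0.244, 0.603, 0.231] pointing down, gripper open.
Joint ranges: [-2.82, 2.82], [-0.49, 2.23], [-1.37, 1.46], [0, 2.46], [-1.36, 4.5], [0.23, 2], [-2.94, 2.94]. Speed limits (rad/s): [2.57, 2.57, 3.14, 3.14, 3.14, 3.14, 3.14].

### API

Orientations are given as a 3x3 rotation matrix whose columns are the frame's x, y, z axes.
In Python, from cell import ctrl, solver, state, viewer gives the robot as it stands. Calls block until the motion is done:
- ctrl.move_ptp(position, orientation): joint-space move of the TCP to a pose.
- ctrl.movel(position, feed=0.15, frame=None, force_limit=None): straight line of the TCP; frame=None keeps the orientation; feed is the mean speed in m/s. With force_limit (N) it stops when the force on the tool has changed by that much, and returns True; else False.
- ctrl.move_joints(angles): joint-space move.
- ctrl.grip(opening, force=None): finger opening in m; force is the grip in N (None keeps the last); returns when the fingers have stopped.
- ctrl.sleep(seconds).
- solver.inverse_kinematics(position, orientation): joint angles nearest the present ones, or None.
- state(): the state.
- viewer.get_image(name): name is "side" or "top" or "wrist"; returns the picture (420x560x3 uint8, blue, green, red); there is no depth.
- viewer.camera_info(name): a dict with "K" (3x3 intrinsics, pixels), "k1" (the pictures are not rectified: a ray, as slopes to the right and down, at radius r is drawn at 1 + k1 r^2 times it, then the intrinsics apply), "rvec" (rotation vector, rad) and "tvec" (3), from world to camera coordinates, as OpenCV has them. Camera axes: x right, y down, z forward; pixel columns grow to the right and rows downward; lengths in m; the calibration is good to about 2 mm. A picture is of the moment at which its call begins: read the wrist's pose just before it. camera_info takes no time and is no camera call; for the wrist camera it gives the pose at the moment of the call.
A pose or a line that the arm cannot do raises ctrl.PlanningError and nothing moves.
- ctrl.job_done(): hands the job in; it is judged then, once.
The state is a dict: "t": time; "q": joint angles; "joint_vel": joint speeds; "tau": joint torques, N m; "eef_pos": TCP position; "orientation": TCP orientation; "contact_force": force on the tool from outside, world axes, zero at the start; "ft_torque": the same for the moment, N m; "gripper_width": finger opening in m; "grasp_force": force on a finger pad.
Only numpy, scipy, OpenCV 4.12 (cv2) and the standard library are available. Lean on these libraries where they do the work, as an engineer would, in place of code of your own. Each camera call takes 0.05 s, during which the arm holds its last target. There are 200 camera calls.

## Working session

There is one attempt and no reset: what is moved stays moved. The work goes in short steps, each a Python script; the robot and the scene stay as the last script left them, time stands still between calls to the robot, and variables do not carry over. Pictures are saved under pics/ and viewed, at most 10 in all, crops included, and the job is handed in when it is done.

```bash
ls; mkdir -p pics
cat > h.py <<'E'
import numpy as np, cv2
from cell import ctrl, solver, state, viewer
def snap(n,f):
    im=viewer.get_image(n); cv2.imwrite('pics/'+f,im); return im
def ray(n,px,info=None):
    c=info or viewer.camera_info(n); K=np.array(c['K'],float)
    d=np.array([c['k1'],0,0,0],float)
    u=cv2.undistortPoints(np.array([[px]],float),K,d).ravel()
    R=cv2.Rodrigues(np.array(c['rvec'],float))[0]; t=np.array(c['tvec'],float).ravel()
    return -R.T@t, R.T@np.array([u[0],u[1],1])
def at(n,px,z=0,info=None):
    o,d=ray(n,px,info); return (o+d*(z-o[2])/d[2])
def proj(n,P):
    c=viewer.camera_info(n)
    return cv2.projectPoints(np.array(P,float).reshape(-1,1,3),np.array(c['rvec'],float),np.array(c['tvec'],float),np.array(c['K'],float),np.array([c['k1'],0,0,0],float))[0].reshape(-1,2)
E
python3 - <<'E'
from h import *
a=snap('top','t0.png');b=snap('side','s0.png')
print(state())
for n in('top','side'):print(viewer.camera_info(n), ray(n,(280,210)))
E
```

```text
pics
{'t': 0.1, 'q': array([-1.2849922 ,  0.39914482,  0.04503823,  1.53774084, -0.01872209,
        1.20688767, -0.05068199]), 'joint_vel': array([ 1.13707301e-04, -2.57285125e-03, -2.21020906e-04, -8.98220904e-04,
       -9.25609741e-05, -5.82429606e-04, -2.62108656e-04]), 'tau': array([ 3.37435340e-03, -4.76261008e+01,  1.37014478e+00, -2.54950494e+01,
        1.19432865e-02,  5.00642476e-03,  2.70855594e-06]), 'eef_pos': array([0.24375641, 0.60195987, 0.23035592]), 'orientation': array([[-9.26917280e-01,  3.75265292e-01, -5.63328257e-04],
       [ 3.75265701e-01,  9.26915788e-01, -1.66628957e-03],
       [-1.03142788e-04, -1.75591037e-03, -9.99998453e-01]]), 'contact_force': array([ 0.30419692,  0.41772815, -0.9748852 ]), 'ft_torque': array([ 0.03686658, -0.02647453,  0.0106269 ]), 'grasp_force': 0.0, 'gripper_width': 0.08560035447132257}
{'K': array([[384.82786838,   0.        , 272.89089186],
       [  0.        , 384.82786838, 202.03091003],
       [  0.        ,   0.        ,   1.        ]]), 'k1': -0.0324712343811954, 'rvec': array([ 2.12369814, -2.15708725,  0.13748935]), 'tvec': array([-0.11309028,  0.57109322,  1.09006803])} (array([ 0.40818004, -0.1372616 ,  1.1583322 ]), array([ 0.1217832 , -0.0046076 , -0.99293391]))
{'K': array([[497.77701891,   0.        , 278.26414669],
       [  0.        , 497.77701891, 215.04884641],
       [  0.        ,   0.        ,   1.        ]]), 'k1': 0.042239458390951126, 'rvec': array([ 2.35640743, -0.67855493,  0.23232271]), 'tvec': array([-0.52351538,  0.21610688,  1.20840082])} (array([ 0.13022549, -0.80696736,  1.05491615]), array([ 0.34048799,  0.55886659, -0.75620837]))
```

View pics/t0.png

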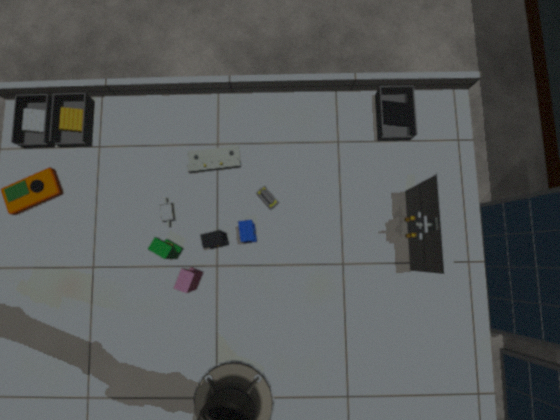

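View pics/s0.png

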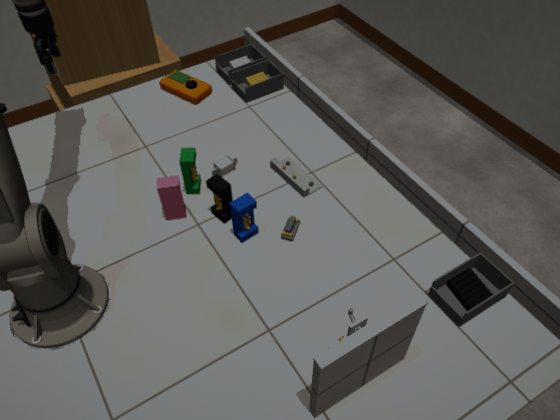

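The top view shows the black holder at about (214,240), the blue one close to its right at (247,232), green at (163,247), pink at (187,280), and the stop at (214,158). I'll enlarge both views.

Run:
```python
import cv2,numpy as np
a=cv2.imread('pics/t0.png')[140:300,140:290];b=cv2.imread('pics/s0.png')[140:250,150:330]
cv2.imwrite('pics/t0c.png',cv2.convertScaleAbs(cv2.resize(a,(562,600),interpolation=cv2.INTER_CUBIC),alpha=1.4,beta=15))
cv2.imwrite('pics/s0c.png',cv2.convertScaleAbs(cv2.resize(b,(792,484),interpolation=cv2.INTER_CUBIC),alpha=1.4,beta=15))
```

```text
(no output)
```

View pics/t0c.png

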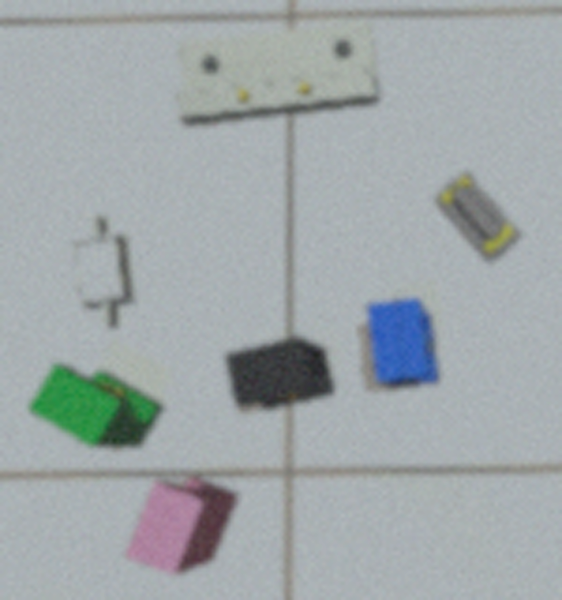

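View pics/s0c.png

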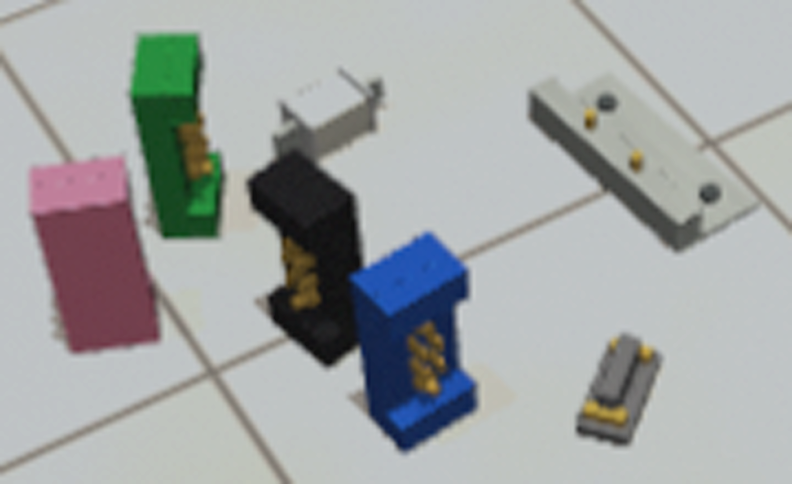

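The enlarged views show the black holder's bolts facing the robot and its base facing the stop. In the top crop the stop's face edge runs from (183,120) to (378,98). Next I'll fit poses by silhouette.

```bash
cat >> h.py <<'E'
from scipy.optimize import minimize
def box(x,y,yaw,lo,hi):
    P=np.array([[a,b,c] for a in(lo[0],hi[0]) for b in(lo[1],hi[1]) for c in(lo[2],hi[2])])
    c,s=np.cos(yaw),np.sin(yaw); R=np.array([[c,-s,0],[s,c,0],[0,0,1]])
    return P@R.T+[x,y,0]
def hull(n,P,S=4,shape=(420,560)):
    m=np.zeros((shape[0]*S,shape[1]*S),np.uint8)
    h=cv2.convexHull(((proj(n,P)+.5)*S).astype(np.float32)); cv2.fillConvexPoly(m,np.round(h).astype(int),1)
    return cv2.resize(m.astype(np.float32),(shape[1],shape[0]),interpolation=cv2.INTER_AREA)
def fit(n,mask,p0,lo,hi):
    f=lambda p:np.abs(hull(n,box(*p,lo,hi))-mask).sum()
    best=min((minimize(f,np.array(p0)+d,method='Nelder-Mead',options=dict(initial_simplex=np.array(p0)+d+np.array([[0,0,0],[.01,0,0],[0,.01,0],[0,0,.1]]))) for d in np.array([[0,0,0],[.005,.005,.1],[-.005,-.005,-.1]])),key=lambda r:r.fun)
    return best.x,best.fun,mask.sum()
HL=((-.019,-.028,0),(.019,.028,.13))
E
python3 - <<'E'
from h import *
a=cv2.imread('pics/t0.png')
L=lambda p:(p[0]/3.747+140-.37,p[1]/3.747+140-.37)
m=np.zeros(a.shape[:2],np.float32); s=np.s_[228:252,198:231]
m[s]=(a[s].max(2)<85)
p=fit('top',m,[.3,.04,.1],*HL); print('holder',p)
e=[at('top',L(q),z) for q,z in [((183,122),0),((378,101),0),((181,116),.03),((377,95),.03)]]
print(np.round(e,4))
for q in [((85,305)),((125,300)),((115,325))]: print('fuse',at('top',L(q),.01).round(3))
for q in [((490,258)),((437,197)),(466,173),(520,234)]: print('carrier',at('top',L(q),.017).round(3))
for q in [((370,305)),((417,300)),(437,382),(372,385),]: print('blue',at('top',L(q),.13).round(3))
for q in [(30,405),(97,443),(57,365),(122,405)]: print('green',at('top',L(q),.13).round(3))
b=cv2.imread('pics/s0.png'); P=proj('side',box(*p[0],*HL))
for n,im in(('top',a),('side',b)):
    h=cv2.convexHull(proj(n,box(*p[0],*HL)).astype(np.float32)); cv2.polylines(im,[np.round(h*16).astype(int)],True,(0,0,255),1,shift=4)
c=np.hstack([cv2.resize(a[200:280,160:260],(400,320)),cv2.resize(b[160:240,180:280],(400,320))]);cv2.imwrite('pics/chk.png',c)
E
```

```text
holder (array([ 0.43573746, -0.1396506 ,  1.08299505]), np.float64(743.1875), np.float32(436.0))
[[ 0.6726  0.1382  0.    ]
 [ 0.6873 -0.0231  0.    ]
 [ 0.6707  0.1328  0.03  ]
 [ 0.685  -0.0252  0.03  ]]
fuse [0.521 0.213 0.01 ]
fuse [0.525 0.18  0.01 ]
fuse [0.505 0.188 0.01 ]
carrier [ 0.553 -0.114  0.017]
carrier [ 0.603 -0.072  0.017]
carrier [ 0.622 -0.096  0.017]
carrier [ 0.572 -0.138  0.017]
blue [ 0.506 -0.03   0.13 ]
blue [ 0.509 -0.064  0.13 ]
blue [ 0.451 -0.077  0.13 ]
blue [ 0.449 -0.031  0.13 ]
green [0.438 0.214 0.13 ]
green [0.411 0.165 0.13 ]
green [0.467 0.195 0.13 ]
green [0.437 0.148 0.13 ]
```

View pics/chk.png

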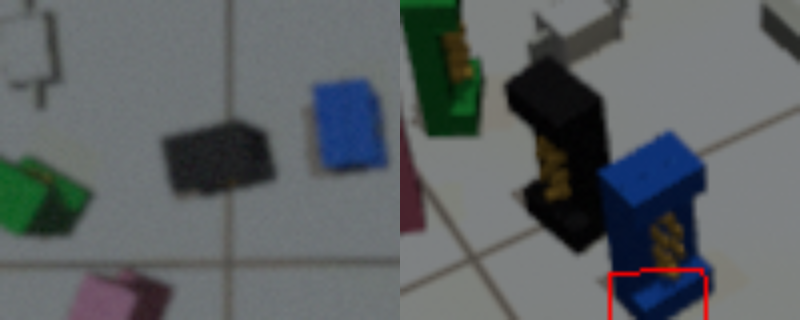

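The first fit ran off to the wrong place, so I'll redo it starting from the holder's actual location. Then I'll move behind and above it for a wrist look.

Run:
```python
from h import *
a=cv2.imread('pics/t0.png')
L=lambda p:(p[0]/3.747+140-.37,p[1]/3.747+140-.37)
m=np.zeros(a.shape[:2],np.float32); s=np.s_[228:252,198:231]
m[s]=(a[s].max(2)<85)
x0=at('top',L((280,375)),.065)
p=fit('top',m,[x0[0],x0[1],.15],*HL); print('holder',x0,p)
print('proj side',proj('side',box(*p[0],*HL)).round(0).tolist())
for q in [(158,483),(128,555),(182,572),(208,487)]: print('pink',at('top',L(q),.13).round(3))
yaw=p[0][2]; c,s=np.cos(yaw),np.sin(yaw)
pos=np.array([p[0][0]-.085*c,p[0][1]-.085*s,.22])
R=np.array([[-s*-1,-s,0],[0,0,0],[0,0,-1.]])
def Rt(w): # tool y across push dir, z down
    y=np.array([-np.sin(w),np.cos(w),0]); z=np.array([0,0,-1.]); return np.column_stack([np.cross(y,z),y,z])
for k in (0,np.pi):
    print(k,solver.inverse_kinematics(pos,Rt(yaw+k)))
    print(k,solver.inverse_kinematics(np.r_[pos[:2],.25],Rt(yaw+k)))
```

```text
holder [0.46031526 0.04550735 0.065     ] (array([0.46062206, 0.04368749, 0.24228753]), np.float64(26.125), np.float32(436.0))
proj side [[224.0, 224.0], [219.0, 192.0], [211.0, 213.0], [205.0, 181.0], [234.0, 216.0], [230.0, 184.0], [221.0, 206.0], [216.0, 173.0]]
pink [0.382 0.121 0.13 ]
pink [0.332 0.141 0.13 ]
pink [0.32  0.103 0.13 ]
pink [0.379 0.085 0.13 ]
0 [-0.77233736 -0.1303235   0.55119368  2.15071737  0.07631461  1.10324388
  1.55369954]
0 [-0.79029678 -0.16772718  0.54887462  2.10616551  0.09432255  1.18045223
  1.5294101 ]
3.141592653589793 [-0.94316798 -0.15535057  0.70083313  2.1533454   0.11163348  1.10987222
 -1.62662678]
3.141592653589793 [-0.94307228 -0.19428638  0.67603369  2.10843467  0.13057605  1.18842936
 -1.65375813]
```

The fit agrees with both views: holder at (0.461, 0.044), yaw about 0.24; stop near (0.679, 0.056), yaw about 0.09. I'll go behind the holder and take a wrist look.

```bash
cat >> h.py <<'E'
def Rt(w):
    y=np.array([-np.sin(w),np.cos(w),0]); z=np.array([0,0,-1.]); return np.column_stack([np.cross(y,z),y,z])
H=np.array([.4606,.0437]); HY=.242
E
python3 - <<'E'
from h import *
d=np.array([np.cos(HY),np.sin(HY)])
ctrl.grip(.022)
P=H-.06*d
ctrl.move_ptp(np.r_[P,.235],Rt(HY))
for z in(.114,.03): print(solver.inverse_kinematics(np.r_[P,z],Rt(HY)))
snap('wrist','w1.png')
print(state()['t'],state()['eef_pos'],state()['gripper_width'])
E
```

```text
[-0.73354824  0.11130291  0.59263062  2.23303592 -0.08511985  0.81792483
  1.72728089]
[-0.6680218   0.30097994  0.556745    2.29884589 -0.27967974  0.60345714
  1.91331344]
2.9083 [0.40266362 0.03006032 0.23512754] 0.021494176846999797
```

View pics/w1.png

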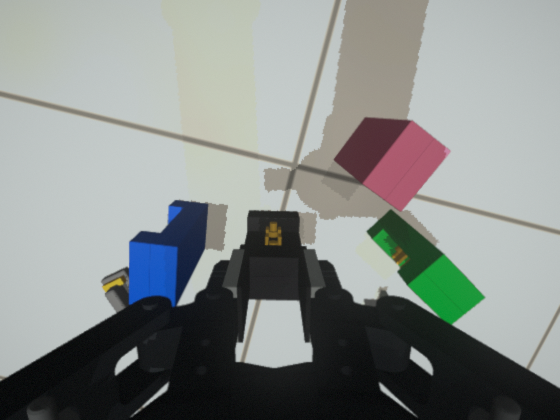

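The wrist view shows the holder centred between the fingers (columns 245–305) and square to the tool, with pink at (390,160) and green at (425,265), both clear. Now I'll topple it.

Run:
```python
from h import *
d=np.array([np.cos(HY),np.sin(HY)])
ctrl.movel(np.r_[H-.06*d,.115],feed=.12)
ctrl.movel(np.r_[H+.008*d,.115],feed=.05)
ctrl.sleep(.3); print(state()['t'],state()['eef_pos'],state()['contact_force'])
ctrl.movel(np.r_[H-.05*d,.115],feed=.15)
a=snap('top','t1.png');b=snap('side','s1.png')
c=np.hstack([cv2.resize(a[140:260,160:260],(375,450)),cv2.resize(b[130:250,150:260],(413,450))])
cv2.imwrite('pics/c1.png',cv2.convertScaleAbs(c,alpha=1.3,beta=10))
```

```text
5.8667 [0.46826379 0.04563729 0.11501587] [ 0.19352092 -0.18565595  0.94640696]
```

View pics/c1.png

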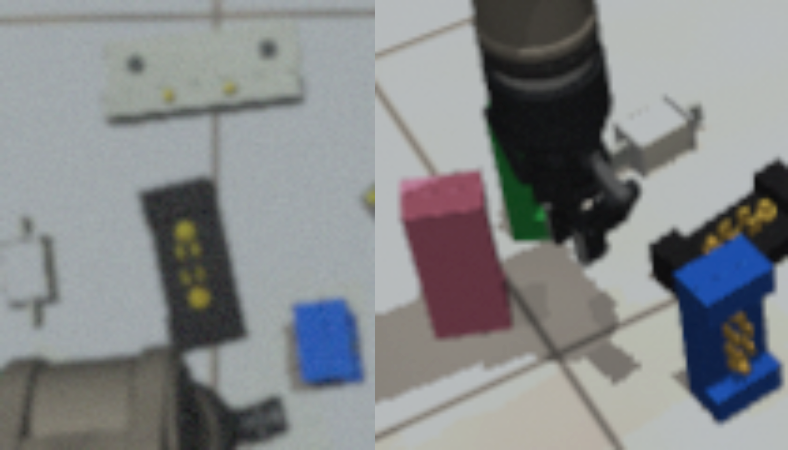

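It's lying bolts up, as wanted, with its head about 45 mm short of the stop. Now I'll fit its lying pose and push with the tool square to the stop. The left finger touches first, which turns it square.

```bash
cat >> h.py <<'E'
LY=((0,-.028,0),(.13,.028,.038))  # foot at origin
S=np.array([.679,.0555]); SY=.09
def lying(a,p0):
    hs=cv2.cvtColor(a,cv2.COLOR_BGR2HSV); m0=(a.max(2)<85)|((hs[...,0]>18)&(hs[...,0]<35)&(hs[...,1]>120))
    g=cv2.dilate((hull('top',box(*p0,*LY),2)>0).astype(np.uint8),np.ones((7,7)))
    return fit('top',(m0&(g>0)).astype(np.float32),p0,*LY)
def report(p):
    n=np.array([np.cos(SY),np.sin(SY)]);t=np.array([-n[1],n[0]]); u=np.array([np.cos(p[2]),np.sin(p[2])]);v=np.array([-u[1],u[0]])
    for k in(.028,-.028):
        q=p[:2]+.13*u+k*v-S; print('corner in stop',(q@n).round(4),(q@t).round(4))
E
python3 - <<'E'
from h import *
a=cv2.imread('pics/t1.png')
r=lying(a,[.479,.048,.24]); print(r); report(r[0]); p=r[0]
# stop face from mask-free edge search: darkest band at the lower face
L=lambda q:(q[0]/3.75+160-.37,q[1]/3.75+140-.37)
print(np.round([at('top',L(q),z) for q,z in [((110,123),0),((302,103),0),((107,115),.03),((300,95),.03)]],4))
n=np.array([np.cos(SY),np.sin(SY)])
P=p[:2]-.05*n
ctrl.move_ptp(np.r_[P,.115],Rt(SY))
ctrl.movel(np.r_[P,.016],feed=.1)
c=ctrl.movel(np.r_[p[:2]+.0*n,.016],feed=.04,force_limit=25)
print(c,state()['t'],state()['eef_pos'],state()['contact_force'])
E
```

```text
(array([0.48706752, 0.04908859, 0.21686978]), np.float64(115.125), np.float32(952.0))
corner in stop -0.0663 0.0551
corner in stop -0.0592 -0.0005
[[ 0.6718  0.1367  0.    ]
 [ 0.6857 -0.022   0.    ]
 [ 0.6716  0.1321  0.03  ]
 [ 0.6851 -0.0234  0.03  ]]
False 9.2917 [0.48741906 0.04901707 0.01603226] [-0.92363225 -0.54215943 -0.59202468]
```

Run:
```python
from h import *
n=np.array([np.cos(SY),np.sin(SY)]); p=np.array([.48706752,.04908859])
c=ctrl.movel(np.r_[p+.035*n,.016],feed=.05,force_limit=25)
print(c,state()['t'],state()['eef_pos'],state()['contact_force'])
a=snap('top','t2.png');b=snap('side','s2.png')
c=np.hstack([cv2.resize(a[140:260,160:260],(375,450)),cv2.resize(b[130:250,180:290],(413,450))])
cv2.imwrite('pics/c2.png',cv2.convertScaleAbs(c,alpha=1.3,beta=10))
```

```text
False 10.1417 [0.52283949 0.05208842 0.01630938] [ 0.36993531 -0.39553077 -0.10441101]
```

View pics/c2.png

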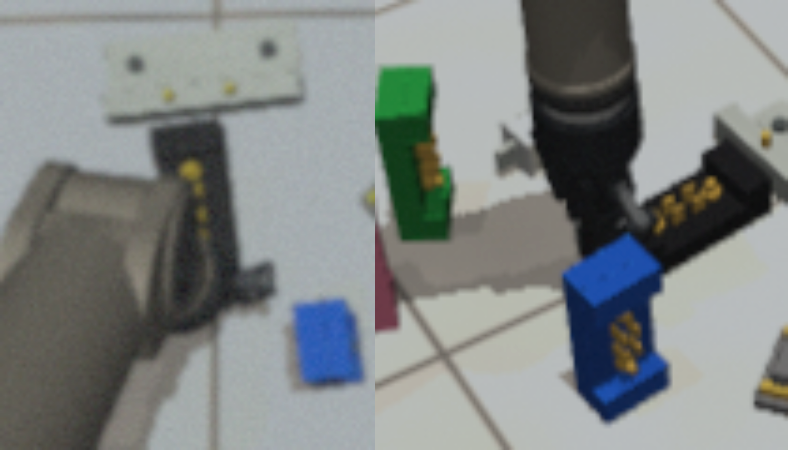

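The holder is nearly square, with its head end (crop 152–222, row 127) just short of the stop. I'll push on gently until it makes contact.

Run:
```python
from h import *
n=np.array([np.cos(SY),np.sin(SY)]); p=np.array([.48706752,.04908859])
c=ctrl.movel(np.r_[p+.085*n,.016],feed=.02,force_limit=15)
s=state(); print(c,s['t'],s['eef_pos'],s['contact_force'],s['ft_torque'])
e=s['eef_pos'][:2]
ctrl.movel(np.r_[e-.05*n,.016],feed=.08)
ctrl.movel(np.r_[e-.05*n,.2],feed=.15)
ctrl.move_ptp([.3,.3,.3],Rt(SY))
a=snap('top','t3.png'); b=snap('side','s3.png')
u=np.array([e[0]+.012,e[1],SY]); r=lying(a,u); print(r); report(r[0])
c=np.hstack([cv2.resize(a[140:240,180:260],(400,500),interpolation=cv2.INTER_CUBIC),cv2.resize(b[130:230,220:300],(400,500),interpolation=cv2.INTER_CUBIC)])
cv2.imwrite('pics/c3.png',cv2.convertScaleAbs(c,alpha=1.3,beta=10)); print(state()['t'])
```

```text
True 11.4083 [0.53578947 0.05355155 0.01503188] [ 0.05506885 -0.38501776 -0.3918864 ] [-0.03540197 -0.0143458  -0.01441203]
(array([0.54729397, 0.05432219, 0.09897285]), np.float64(73.375), np.float32(898.0))
corner in stop -0.0015 0.0398
corner in stop -0.001 -0.0162
14.8667
```

View pics/c3.png

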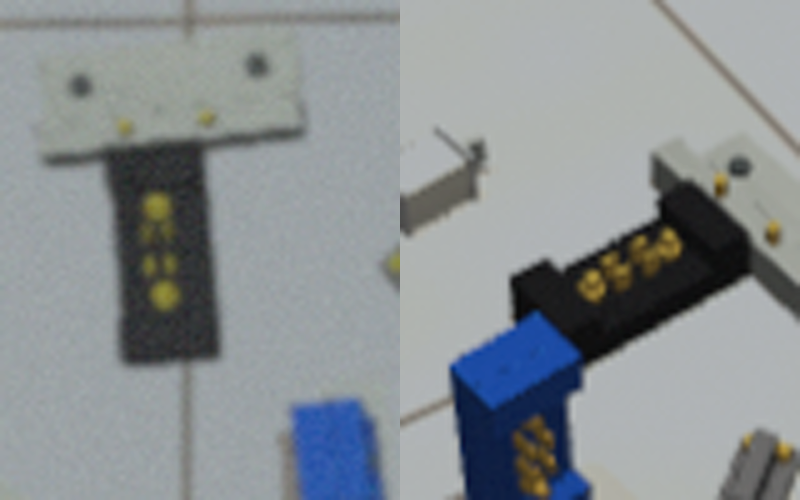

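It looks flush. There's time left, so I'll make one firmer push to confirm the seating: the stopping position should repeat.

Run:
```python
from h import *
n=np.array([np.cos(SY),np.sin(SY)]); e=np.array([.53579,.05355]); P=e-.04*n
ctrl.move_ptp(np.r_[P,.2],Rt(SY)); ctrl.movel(np.r_[P,.016],feed=.15)
ctrl.movel(np.r_[e-.006*n,.016],feed=.08)
c=ctrl.movel(np.r_[e+.02*n,.016],feed=.012,force_limit=25)
s=state(); print(c,s['t'],s['eef_pos'],s['contact_force'])
ctrl.movel(np.r_[P,.016],feed=.08); ctrl.movel(np.r_[P,.2],feed=.15)
ctrl.move_ptp([.3,.3,.3],Rt(SY))
a=snap('top','t4.png'); r=lying(a,[.5473,.0543,.099]); print(r); report(r[0]); print(state()['t'])
d=cv2.absdiff(a,cv2.imread('pics/t3.png'))[140:300,140:300].max(2); print((d>40).sum())
```

```text
True 19.425 [0.53549632 0.05381096 0.0138123 ] [-0.53907797 -0.2416458  -0.6869368 ]
(array([0.5473, 0.0543, 0.099 ]), np.float64(79.375), np.float32(900.0))
corner in stop -0.0015 0.0398
corner in stop -0.001 -0.0162
22.75
0
```

The second, firmer push stopped at the same place, within 0.3 mm, so the holder is seated against the stop.

```bash
python3 -c "
from h import *
print(ctrl.job_done())"
```

```text
the job is handed in; nothing more can be done
None
```

I pushed the black holder over onto its base with the bolts up, slid it flush to the stop bar (both corners measured within about 2 mm of its face), and handed the job in at about 23 s of the 42 s allowed; no verdict came back.

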